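# Park the microscope objectives by length

### The arm

A 6-joint arm with a two-finger parallel gripper is mounted at the origin on the work surface. World frame = base frame: x ahead of the robot, y to its left, z up, the work surface at z = 0. Lengths are in mm, angles in rad, forces in N, time in s.
With the tool pointing down it reaches from about 250 to 800 mm from the base axis. Payload 8.5 kg.
Tool frame: the origin (TCP) lies midway between the tips of the shut fingers; the grasp point (between the pads) lies 19 mm behind it; z points along the fingers, y is the line along which they close (so a half turn about z gives the same grasp; the last joint's range is limited). The gripper opens to 85 mm and grips with 20 to 120 N. Pads are 22 mm wide; open, the fingers measure 114 mm over their backs; the gripper's body (76 mm by 85 mm) begins 54 mm behind the grasp point. The pads swing forward as they close: fully open they stand 13 mm farther back than shut.
Start: joints at [-1.105, 0.238, -0.013, 1.319, 0, 1.571], TCP at [235.776, -469.029, 231.276] pointing down, gripper open.
Joint ranges: [-2.66, 2.66], [-1.03, 1.9], [-1.14, 1.46], [-1.82, 2.27], [-1.45, 1.34], [-3.14, 3.14]. Speed limits (rad/s): [2.22, 2.22, 2.79, 3.14, 3.14, 3.14].

### API

Orientations are given as a unit quaternion [w, x, y, z].
In Python, from station import bot gives the robot as it stands.
- The arm moves only by the tool apply_moves, never from a script. Its argument "motion" is a list of rows, each a list of 3 entries, a list of its own where there are three numbers: the closure, from 0 (fully open) to 1 (shut), then the shift along the tool's x, y, z in m, then the turn about the tool's z in rad. In form: [[jaw, [x, y, z], roll], ...]. A call has 1 to 20 rows; each row shifts and turns the commanded pose from where the row before left it, along the tool's axes as they then stand; what a row does not reach is not made up. A row lasts 1/12 s, in which the tool goes at most 41.7 mm and 7.16 degrees, less where a joint would pass 70% of its speed; a pose out of reach is approached as far as the arm can. A call is refused whole if a number of a shift passes 0.0417 or a number of a turn 0.125, either way. A call with a gripper value outside its range is refused whole. The fingers move at their own pace and stop on an object; "grip_force" is the grip in N (left out, the last holds). Time passes only in rows, so rows that do not move let the fingers close. It gives the time, the measured TCP pose, the force, the opening and the grip force at its end, in the units of the state.
- bot.get_state(): the state, without advancing time (a new reading comes with each control period).
- bot.get_image(name): name is "scene" or "top" or "wrist"; returns the picture (384x512x3 uint8, red, green, blue); there is no depth.
- bot.camera_model(name): a dict with "fovy" (degrees; the focal length in pixels is half the picture's height over the tangent of half this angle, whatever the lens; pixels are square), "cx", "cy" (the principal point, pixels), "view" (4x4, takes a point from world to camera coordinates); the wrist camera has in their place "mount" (4x4, takes a point from camera to tool coordinates, whose origin is the TCP and whose axes are the flange's). Camera axes: x right, y down, z forward; pixel columns grow to the right and rows downward; lengths in mm; the calibration is good to about 2 mm. A picture is of the moment at which its call begins: read the wrist's pose just before it. camera_model takes no time and is no camera call.
- bot.job_done(): hands the job in; it is judged then, once.
Trained networks look in the newest picture that a camera, given by its name, has taken for a name from the list of things; names that differ only in an ending like _2 or _b are one class to them, and where a whole thing is asked for, a point or a joint stands for the part that bears it (a point fixed in the world has none). Each returns a list of dicts, best first, with "confidence" (0 to 1); they miss things now and then, are a little off and sometimes report something else, mostly with a low value. They report only what shows in the picture. A call takes as long as a camera call.
- bot.recognise(camera, thing): "xy" ([column, row] in pixels, amid what is visible of it).
- bot.outline_of(camera, thing): "pixels" (384x512 bool, what is visible of it) and "xy" ([column, row] in pixels, amid what is visible of it).
- bot.landmark_of(camera, thing): "xy" ([column, row] in pixels: a listed point, or the origin of a listed thing).
The state is a dict: "t": time; "qpos": joint angles; "qd": joint speeds; "tau": joint torques, N m; "tcp_pos": TCP position; "eef_rot": TCP orientation; "force": force on the tool from outside, world axes, zero at the start; "ft_torque": the same for the moment, N m; "finger_gap": finger opening in mm; "finger_force": force on a finger pad.
Only numpy, scipy, OpenCV 4.12 (cv2) and the standard library are available. Lean on these libraries where they do the work, as an engineer would, in place of code of your own. Each camera call takes 0.05 s, during which the arm holds its last target. There are 200 camera calls.

### The job

Park the four microscope objectives on the black storage strip, each standing nose up on the middle of its own grey pad, in order of length: the shortest on the pad next to the orange end block, and each following one longer, so that the longest is farthest from it. Leave the glass dish with the wafer where it stands.

Things in the scene. Friction and masses are not known exactly. Their poses are not given: they have to be found in the camera images.
- obj_red: Microscope objective, the shortest of four: upright round aluminium barrel 30 mm across with a red ring and red sloping shoulder round a dark 17 mm nose on top; 36 mm tall in all. Stands on a 5 mm high black cap 28 mm across; the straight barrel to grip runs from 5 to 28 mm above the origin. Origin: centre of the underside; z up along the barrel, nose up. Loose, about 90 g, give or take 30 percent.
- obj_yellow: Microscope objective, the second shortest of four: upright round aluminium barrel 30 mm across with a yellow ring and yellow sloping shoulder round a dark 17 mm nose on top; 48 mm tall in all. Stands on a 5 mm high black cap 28 mm across; the straight barrel to grip runs from 5 to 40 mm above the origin. Origin: centre of the underside; z up along the barrel, nose up. Loose, about 120 g, give or take 30 percent.
- obj_green: Microscope objective, the second longest of four: upright round aluminium barrel 30 mm across with a green ring and green sloping shoulder round a dark 17 mm nose on top; 60 mm tall in all. Stands on a 5 mm high black cap 28 mm across; the straight barrel to grip runs from 5 to 52 mm above the origin. Origin: centre of the underside; z up along the barrel, nose up. Loose, about 150 g, give or take 30 percent.
- obj_blue: Microscope objective, the longest of four: upright round aluminium barrel 30 mm across with a blue ring and blue sloping shoulder round a dark 17 mm nose on top; 72 mm tall in all. Stands on a 5 mm high black cap 28 mm across; the straight barrel to grip runs from 5 to 64 mm above the origin. Origin: centre of the underside; z up along the barrel, nose up. Loose, about 180 g, give or take 30 percent.
- pad_a: Light grey round pad, the leftmost (largest y) of the row of four as seen from the robot; fixed on the black storage strip (72 x 410 mm, 8 mm thick, lying roughly along y, turned up to 0.22 rad). 46 mm across, 4 mm thick, pads 75 mm apart centre to centre. Origin: centre of the pad's underside, so its top face is 4 mm above the origin and 12 mm above the table.
- pad_b: Light grey round pad, second from the left of the row of four as seen from the robot; fixed on the black storage strip (72 x 410 mm, 8 mm thick, lying roughly along y, turned up to 0.22 rad). 46 mm across, 4 mm thick, pads 75 mm apart centre to centre. Origin: centre of the pad's underside, so its top face is 4 mm above the origin and 12 mm above the table.
- pad_c: Light grey round pad, third from the left of the row of four as seen from the robot; fixed on the black storage strip (72 x 410 mm, 8 mm thick, lying roughly along y, turned up to 0.22 rad). 46 mm across, 4 mm thick, pads 75 mm apart centre to centre. Origin: centre of the pad's underside, so its top face is 4 mm above the origin and 12 mm above the table.
- pad_d: Light grey round pad, the rightmost (smallest y) of the row of four as seen from the robot; fixed on the black storage strip (72 x 410 mm, 8 mm thick, lying roughly along y, turned up to 0.22 rad). 46 mm across, 4 mm thick, pads 75 mm apart centre to centre. Origin: centre of the pad's underside, so its top face is 4 mm above the origin and 12 mm above the table.
- orange_block: Orange block fixed on one end of the storage strip (either end), 56 mm across the strip, 22 mm along it, 20 mm high, 70 mm beyond the centre of the nearest end pad; a plain aluminium block of the same size is on the other end. It marks the end where the shortest objective belongs. Origin: centre of its underside, on the strip's top face.
- dish: Small open glass dish holding a copper-coloured wafer, standing among the objectives; 60 mm across, 12 mm high, loose, 80 g. Origin: centre of its underside. To be left where it is.

How it is judged:
By the outcome, as a careful person would: the job done as asked, in the order asked, and still so for the second after the job is handed in, with the robot touching nothing.
It also fails if it takes over 93 s, if anything falls off the work surface, if the arm or the gripper's body presses on something with over 40 N, if the wrist force passes 120 N, or if a joint passes its speed limit or range.

## Working session

There is one attempt and no reset: what is moved stays moved. The work goes in short steps, Python scripts to look and compute and a tool call to move; the robot and the scene stay as the last step left them, time stands still between calls to the robot, and variables do not carry over. Pictures are saved under pics/ and viewed, at most 14 in all, crops included, and the job is handed in when it is done.

Besides the shell and the picture viewer there is one more tool, called after "Request:" in YAML: its name, and indented under it one key for each argument. apply_moves: Moves the arm, as the interface text tells. Its arguments: {"type":"object","properties":{"motion":{"type":"array"},"grip_force":{"type":"number"}},"required":["motion"]}

```bash
ls; mkdir -p pics
python3 - <<'E'
from station import bot
import cv2
s=bot.get_state(); print({k:(v if not hasattr(v,'tolist') else v.tolist()) for k,v in s.items()})
for n in("top","scene"):
    cv2.imwrite(f"pics/{n}0.png",bot.get_image(n)[:,:,::-1])
a=cv2.imread("pics/top0.png");b=cv2.imread("pics/scene0.png")
for n in("top","scene","wrist"): print(n,bot.camera_model(n))
for n in("obj_red","obj_yellow","obj_green","obj_blue","pad_a","orange_block","dish"):
    for c in("top","scene"):
        print(n,c,[(r["xy"],round(r["confidence"],2)) for r in bot.landmark_of(c,n)])
E
```

```text
pics
{'t': 0.0, 'qpos': [-1.1049798807224849, 0.23876016405215084, -0.014258932578116904, 1.3192014916023327, -9.078981697018713e-06, 1.5708183114904575], 'qd': [0.001592158782873735, 0.0005086567212253208, 0.0015960014065379696, 0.0004412859895301164, -0.0012183561040262473, 0.001851752008882275], 'tau': [-0.000413015550293494, -53.87879133224487, 34.643683433532715, 0.018425139714963734, -3.4681761462707072e-06, -1.0522045954530768e-05], 'tcp_pos': [235.61398093105734, -468.690152808757, 230.6866213158132], 'eef_rot': [-0.0006918530034800317, 0.9730015585280101, 0.23079744355469226, -0.00016879011682389026], 'force': [0.3605737258423238, 0.7445583113399975, 0.14642342305810374], 'ft_torque': [-0.0026033367694182647, -0.03384669912771088, -0.0032371681127123715], 'finger_force': 0.0, 'finger_gap': 85.41386175904108}
top {'fovy': 53.59816284248777, 'cx': 248.52880023785127, 'cy': 191.37852980354427, 'view': array([[ 1.80277161e-02, -9.99837348e-01, -5.28632701e-04,
        -1.62523588e+01],
       [-9.80093565e-01, -1.75671648e-02, -1.97757425e-01,
         5.54438904e+02],
       [ 
[... 1114 characters left out ...]
ellow top [([198.4, 224.7], 0.58), ([119.1, 240.0], 0.34)]
obj_yellow scene [([258.4, 168.2], 0.51)]
obj_green top [([304.7, 246.3], 0.62)]
obj_green scene [([181.8, 195.9], 0.8)]
obj_blue top [([120.0, 239.6], 0.55)]
obj_blue scene [([297.9, 140.9], 0.7), ([180.6, 254.2], 0.53)]
pad_a top [([235.0, 173.6], 0.83), ([265.4, 170.5], 0.77), ([345.0, 168.3], 0.67), ([309.1, 173.3], 0.66)]
pad_a scene [([261.7, 202.9], 0.78), ([181.8, 258.0], 0.77), ([239.1, 220.6], 0.56), ([212.6, 234.8], 0.55)]
orange_block top [([197.9, 175.7], 0.67)]
orange_block scene [([285.7, 192.3], 0.64)]
dish top [([252.2, 227.8], 0.55)]
dish scene [([261.1, 169.1], 0.72), ([224.2, 185.1], 0.58), ([127.0, 221.0], 0.31)]
```

View pics/top0.png

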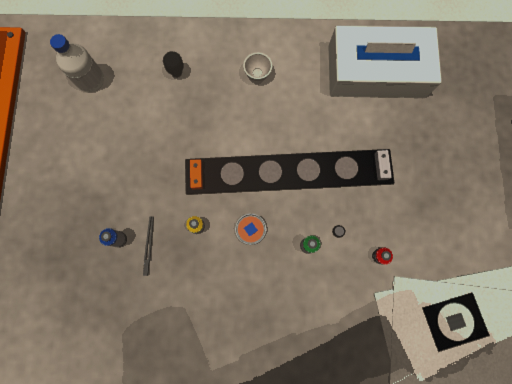

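View pics/scene0.png

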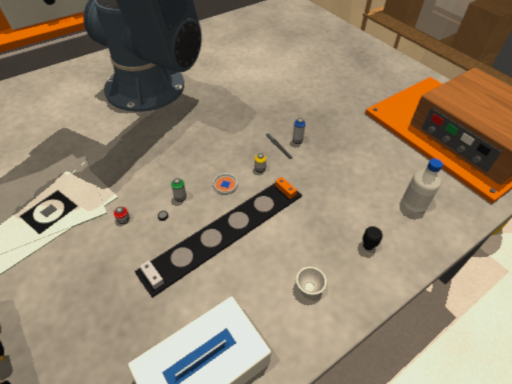

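The top view (scene view agrees) shows the strip running from the orange block at (196,174) to the aluminium block at (384,164). The pads are at about (232,174), (270,172), (308,170) and (346,168). The objectives are blue (112,238), yellow (195,225), green (311,244) and red (383,256), and the dish is at (251,229). The orange end is on the left, so red goes to pad_a, yellow to b, green to c and blue to d.

```bash
cat > h.py <<'E'
import numpy as np, cv2
from scipy.optimize import least_squares
from scipy.spatial.transform import Rotation as R
from station import bot
def K(m):
    f=192/np.tan(np.radians(m["fovy"])/2); return f,m["cx"],m["cy"]
def view(cam,state=None):
    m=bot.camera_model(cam)
    if cam!="wrist": return m,m["view"]
    T=np.eye(4); q=np.array(state["eef_rot"]); T[:3,:3]=R.from_quat(q[[1,2,3,0]]).as_matrix(); T[:3,3]=state["tcp_pos"]
    return m,np.linalg.inv(T@m["mount"])
def proj(p,m,V):
    f,cx,cy=K(m); c=V[:3,:3]@p+V[:3,3]; return np.array([f*c[0]/c[2]+cx,f*c[1]/c[2]+cy])
def back(xy,z,m,V):
    f,cx,cy=K(m); d=V[:3,:3].T@np.array([(xy[0]-cx)/f,(xy[1]-cy)/f,1]); o=-V[:3,:3].T@V[:3,3]
    return o+d*(z-o[2])/d[2]
def cyl(h):  # dense points of objective surface
    a=np.linspace(0,2*np.pi,60); L=[]
    for r,z in((14,0),(15,5),(15,h-8),(8.5,h)): L.append(np.c_[r*np.cos(a),r*np.sin(a),0*a+z])
    return np.vstack(L)
def centroid(pts,m,V):
    P=np.array([proj(p,m,V) for p in pts]).astype(np.float32); M=cv2.moments(cv2.convexHull(P)); return np.array([M["m10"],M["m01"]])/M["m00"]
def locate(pts,z0,xy,m,V,g):
    f=lambda s:centroid(pts+[s[0],s[1],z0],m,V)-xy
    return least_squares(f,g).x
H=dict(obj_red=36,obj_yellow=48,obj_green=60,obj_blue=72)
E
python3 - <<'E'
from h import *
a=np.linspace(0,2*np.pi,60)
ring=lambda r,z:np.c_[r*np.cos(a),r*np.sin(a),0*a+z]
S={k:(cyl(h),0) for k,h in H.items()}
S["dish"]=(np.vstack([ring(30,0),ring(30,12)]),0)
S["pad_a"]=(np.vstack([ring(23,0),ring(23,4)]),8)
S["orange_block"]=(np.array([[x,y,z] for x in(-28,28) for y in(-11,11) for z in(0,20)],float),8)
for c in("top","scene"):
    bot.get_image(c); m,V=view(c)
    for n,(p,z) in S.items():
        for r in bot.outline_of(c,n):
            if r["confidence"]<.4: continue
            px=r["pixels"]; ys,xs=np.nonzero(px)
            if len(xs)<10: continue
            xy=np.array([xs.mean(),ys.mean()])
            print(c,n,round(r["confidence"],2),len(xs),xy.round(1),locate(p,z,xy,m,V,back(xy,z,m,V)[:2]).round(1))
E
```

```text
top obj_red 0.63 256 [382.4 255.7] [ 444.8 -257.6]
top obj_yellow 0.69 259 [195.1 224.7] [495.3  92.6]
top obj_yellow 0.42 397 [345.8 168.3] [ 609.9 -193.1]
top obj_green 0.81 236 [309.8 244.7] [ 461.6 -120.1]
top obj_blue 0.77 396 [112.4 237.9] [467.2 240.7]
top dish 0.56 804 [250.2 228.9] [491.2 -10.6]
top pad_a 0.96 405 [345.7 167.5] [ 615.4 -196.6]
top pad_a 0.95 366 [270.2 171.5] [604.5 -48. ]
top pad_a 0.74 400 [231.8 173.5] [599.2  27.4]
top pad_a 0.66 407 [307.9 169.6] [ 609.6 -122. ]
top orange_block 0.59 372 [195.5 174.1] [594.6  98.9]
scene obj_red 0.62 208 [121.7 215. ] [ 446.9 -257.6]
scene obj_yellow 0.6 197 [260.5 162.4] [496.2  94.4]
scene obj_green 0.75 292 [178.9 189.7] [ 464.4 -120. ]
scene obj_blue 0.54 260 [298.7 130.5] [467.9 242.2]
scene dish 0.88 430 [225.4 183. ] [491.2  -7. ]
scene pad_a 0.8 261 [238.1 219.9] [604.8 -46.8]
scene pad_a 0.67 259 [211.4 237.4] [ 610.7 -121. ]
scene pad_a 0.61 352 [181.6 256.7] [ 615.8 -196.8]
scene pad_a 0.58 224 [263.7 203.3] [599.7  29.1]
scene orange_block 0.56 241 [285.5 186.5] [592.  104.4]
scene orange_block 0.49 288 [299.  130.5] [446.3 262.9]
```

Request:
apply_moves:
  motion:
    - [0.2,[0,0,0],-0.1177]
    - [0.2,[0,0,0],-0.1177]
    - [0.2,[0,0,0],-0.1177]
    - [0.2,[0,0,0],-0.1177]
    - [0.2,[0,0,0],-0.1177]
    - [0.2,[0,0,0],-0.1177]
    - [0.2,[0,0,0],-0.1177]
    - [0.2,[0,0,0],-0.1177]
    - [0.2,[0,0,0],-0.1177]
    - [0.2,[0,0,0],-0.1177]
    - [0.2,[0,0,0],0]
  grip_force: 40

```text
t: 2.52
tcp_pos: [235.8, -469.0, 231.3]
eef_rot: [-0.0, 0.679, 0.734, 0.0]
force: [-0.6, -1.0, -0.5]
finger_gap: 68.5
finger_force: 0.0
```

Request:
apply_moves:
  motion:
    - [0.2,[0.0195,0.0225,0.008],0]
    - [0.2,[0.0195,0.0225,0.008],0]
    - [0.2,[0.0195,0.0225,0.008],0]
    - [0.2,[0.0195,0.0225,0.008],0]
    - [0.2,[0.0195,0.0225,0.008],0]
    - [0.2,[0.0195,0.0225,0.008],0]
    - [0.2,[0.0195,0.0225,0.008],0]
    - [0.2,[0.0195,0.0225,0.008],0]
    - [0.2,[0.0195,0.0225,0.008],0]
    - [0.2,[0.0195,0.0225,0.008],0]
    - [0.2,[0,0,0],0]
    - [0.2,[0,0,0],0]
    - [0.2,[0,0,0],0]

```text
t: 3.6
tcp_pos: [446.0, -258.4, 151.4]
eef_rot: [-0.0, 0.682, 0.732, -0.0]
force: [0.8, -0.7, 1.0]
finger_gap: 68.2
finger_force: 0.0
```

```bash
cat > w.py <<'E'
from h import *
import sys
n=sys.argv[1]; z0=float(sys.argv[2]); s=bot.get_state(); im=bot.get_image("wrist"); m,V=view("wrist",s)
cv2.imwrite(f"pics/w_{n}_{s['t']:.1f}.png",im[:,:,::-1])
Rm=R.from_quat(np.array(s["eef_rot"])[[1,2,3,0]]).as_matrix()
print("t",s["t"],"tcp",np.round(s["tcp_pos"],1),"gap",s["finger_gap"],"x",Rm[:,0].round(3),"z",Rm[:,2].round(3),"q",np.round(s["qpos"],2))
a=np.linspace(0,2*np.pi,60)
pts=cyl(H[n]) if n in H else np.vstack([np.c_[23*np.cos(a),23*np.sin(a),0*a+k] for k in(0,4)])
for r in bot.outline_of("wrist",n):
    ys,xs=np.nonzero(r["pixels"])
    if len(xs)<30: continue
    xy=np.array([xs.mean(),ys.mean()]); p=locate(pts,z0,xy,m,V,back(xy,z0,m,V)[:2])
    d=Rm.T@(np.r_[p,0]-s["tcp_pos"])
    print(n,round(r["confidence"],2),len(xs),xy.round(0),(xs.min(),ys.min(),xs.max(),ys.max()),"world",p.round(1),"tool",(d[:2]).round(1))
E
python3 w.py obj_red 0; ls pics
```

```text
t 3.6 tcp [ 446.  -258.4  151.4] gap 68.16905649579313 x [-0.07   0.998 -0.   ] z [-0. -0. -1.] q [-0.52  0.26 -0.19  1.12 -0.    0.98]
obj_red 0.91 752 [248. 181.] (np.int64(234), np.int64(164), np.int64(263), np.int64(196)) world [ 447.  -258.7] tool [-0.4  1. ]
obj_red 0.28 1993 [430.  54.] (np.int64(405), np.int64(29), np.int64(454), np.int64(80)) world [ 608.5 -124. ] tool [122.6 171.6]
scene0.png
top0.png
w_obj_red_3.6.png
```

Request:
apply_moves:
  motion:
    - [0.2,[0,0.001,0.02],0]
    - [0.2,[0,0,0.02],0]
    - [0.2,[0,0,0.02],0]
    - [0.2,[0,0,0.02],0]
    - [0.2,[0,0,0.02],0]
    - [0.2,[0,0,0.02],0]
    - [0.2,[0,0,0.015],0]
    - [0.2,[0,0,0.01],0]
    - [0.2,[0,0,0.004],0]
    - [0.2,[0,0,0],0]
    - [1,[0,0,0],0]
    - [1,[0,0,0],0]
    - [1,[0,0,0],0]
    - [1,[0,0,0],0]
    - [1,[0,0,0],0]
    - [1,[0,0,0],0]
    - [1,[0,0,0],0]
    - [1,[0,0,0],0]
    - [1,[0,0,0],0]

```text
t: 5.28
tcp_pos: [447.6, -258.6, 3.3]
eef_rot: [0.001, 0.681, 0.732, 0.0]
force: [-0.4, -0.8, 5.6]
finger_gap: 28.8
finger_force: 39.1
```

Request:
apply_moves:
  motion:
    - [1,[0,0,-0.01],0]
    - [1,[0,0,-0.02],0]
    - [1,[0,0,-0.02],0]
    - [1,[0,0,-0.02],0]
    - [1,[0,0,-0.02],0]
    - [1,[0,0,-0.02],0]
    - [1,[0.023,0.0143,0],0]
    - [1,[0.023,0.0143,0],0]
    - [1,[0.023,0.0143,0],0]
    - [1,[0.023,0.0143,0],0]
    - [1,[0.023,0.0143,0],0]
    - [1,[0.023,0.0143,0],0]
    - [1,[0.023,0.0143,0],0]
    - [1,[0.023,0.0143,0],0]
    - [1,[0.023,0.0143,0],0]
    - [1,[0.023,0.0143,0],0]
    - [1,[0.023,0.0143,0],0]
    - [1,[0.0226,0.0143,0],0]
    - [1,[0,0,0],0]
    - [1,[0,0,0],0]

```text
t: 6.95
tcp_pos: [598.8, 30.2, 112.9]
eef_rot: [0.0, 0.68, 0.733, 0.0]
force: [0.3, -1.6, -0.8]
finger_gap: 28.5
finger_force: 39.7
```

```bash
python3 w.py pad_a 8
python3 - <<'E'
from h import *
s=bot.get_state(); bot.get_image("wrist"); m,V=view("wrist",s)
for r in bot.outline_of("wrist","obj_red"):
    ys,xs=np.nonzero(r["pixels"]); print(round(r["confidence"],2),len(xs),xs.min(),ys.min(),xs.max(),ys.max(),xs.mean(),ys.mean())
    for z in (-12,-2,-1,0,1,2):
        p=locate(cyl(36),s["tcp_pos"][2]+z,np.array([xs.mean(),ys.mean()]),m,V,s["tcp_pos"][:2]); print(z,p.round(1))
E
ls pics
```

```text
t 6.95 tcp [598.8  30.2 112.9] gap 28.546293136945714 x [-0.074  0.997  0.   ] z [ 0.  0. -1.] q [ 0.05  0.42 -0.05  1.1   0.    1.55]
pad_a 0.95 1661 [250. 192.] (np.int64(227), np.int64(169), np.int64(273), np.int64(214)) world [601.8  26.4] tool [-4.   2.7]
pad_a 0.79 878 [250. 314.] (np.int64(231), np.int64(300), np.int64(269), np.int64(327)) world [ 612.6 -120.3] tool [-151.1    2.6]
0.56 3210 221 218 276 288 248.45295950155764 253.9981308411215
-12 [599.5  22.9]
-2 [599.   28.8]
-1 [599.   29.8]
0 [598.9  30.4]
1 [598.9  31. ]
2 [598.9  31.6]
scene0.png
top0.png
w_obj_red_3.6.png
w_pad_a_7.0.png
```

View pics/w_pad_a_7.0.png

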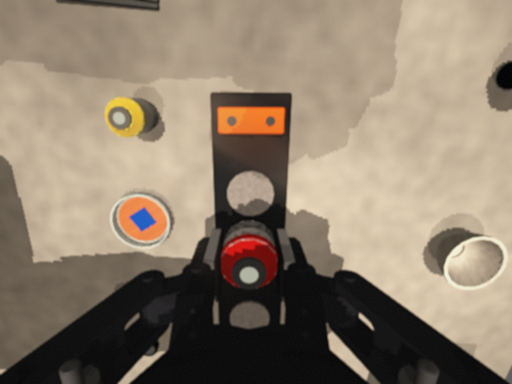

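Request:
apply_moves:
  motion:
    - [1,[-0.0029,0.0016,0.01],0]
    - [1,[0,0,0.02],0]
    - [1,[0,0,0.02],0]
    - [1,[0,0,0.02],0]
    - [1,[0,0,0.012],0]
    - [1,[0,0,0.005],0]
    - [1,[0,0,0.003],0]
    - [1,[0,0,0.0025],0]
    - [1,[0,0,0.002],0]
    - [1,[0,0,0.0015],0]
    - [1,[0,0,0.001],0]
    - [1,[0,0,0],0]
    - [1,[0,0,0],0]

```text
t: 8.23
tcp_pos: [600.5, 26.2, 15.6]
eef_rot: [0.0, 0.681, 0.732, 0.0]
force: [-0.1, 0.4, -0.7]
finger_gap: 28.9
finger_force: 39.7
```

The wrist picture shows red upright in the jaws at about (249,258), with pad_a at (250,192) and pad_c at (250,314). I'll settle it down and release.

Request:
apply_moves:
  motion:
    - [1,[0.0008,0,0.0005],0]
    - [1,[0,0,0.0005],0]
    - [1,[0,0,0],0]
    - [1,[0,0,0],0]

```text
t: 8.57
tcp_pos: [600.5, 26.6, 15.4]
eef_rot: [0.001, 0.681, 0.732, 0.0]
force: [-2.1, -2.6, 7.4]
finger_gap: 28.5
finger_force: 40.7
```

Request:
apply_moves:
  motion:
    - [0.2,[0,0,0],0]
    - [0.2,[0,0,0],0]
    - [0.2,[0,0,0],0]
    - [0.2,[0,0,0],0]
    - [0.2,[0,0,0],0]
    - [0.2,[0,0,-0.01],0]
    - [0.2,[0,0,-0.02],0]
    - [0.2,[0,0,-0.03],0]
    - [0.2,[0,0,-0.03],0]
    - [0.2,[0,0,-0.03],0]
    - [0.2,[0,0,-0.02],0]
    - [0.2,[0,0,0],0]
    - [0.2,[0,0,0],0]

```text
t: 9.65
tcp_pos: [601.0, 27.0, 156.1]
eef_rot: [0.001, 0.681, 0.732, 0.001]
force: [-0.3, -0.3, -0.6]
finger_gap: 68.2
finger_force: 0.0
```

```bash
python3 w.py obj_red 12;python3 w.py pad_a 8
python3 - <<'E'
from h import *
for c in("top","scene"):
    bot.get_image(c); m,V=view(c)
    for n in H:
        r=bot.outline_of(c,n)
        if r and r[0]["confidence"]>.4:
            ys,xs=np.nonzero(r[0]["pixels"]); xy=np.array([xs.mean(),ys.mean()]); z=12 if n=="obj_red" else 0
            print(c,n,r[0]["confidence"],len(xs),locate(cyl(H[n]),z,xy,m,V,back(xy,z,m,V)[:2]).round(1))
E
```

```text
t 9.65 tcp [601.   27.  156.1] gap 68.15933178414473 x [-0.072  0.997  0.   ] z [ 0.003  0.    -1.   ] q [0.04 0.4  0.03 1.2  0.   1.54]
obj_red 0.65 757 [248. 182.] (np.int64(233), np.int64(166), np.int64(262), np.int64(197)) world [602.2  27.8] tool [0.6 0.8]
t 9.75 tcp [599.7  27.  153.7] gap 68.61378433013097 x [-0.072  0.997  0.   ] z [-0.001  0.    -1.   ] q [0.04 0.4  0.02 1.19 0.   1.54]
pad_a 0.87 861 [249. 290.] (np.int64(232), np.int64(275), np.int64(266), np.int64(305)) world [ 612.1 -123.3] tool [-150.8    1.8]
pad_a 0.71 1060 [249. 238.] (np.int64(231), np.int64(221), np.int64(268), np.int64(255)) world [607.2 -48.4] tool [-75.7   2.2]
pad_a 0.65 523 [249. 170.] (np.int64(229), np.int64(157), np.int64(269), np.int64(189)) world [600.8  35.9] tool [8.8 1.9]
pad_a 0.41 93 [248. 325.] (np.int64(239), np.int64(322), np.int64(257), np.int64(327)) world [ 615.1 -179.1] tool [-206.7    0.7]
scene obj_red 0.44 193 [599.3  35.2]
scene obj_yellow 0.53 198 [497.   93.3]
scene obj_green 0.57 275 [ 463.8 -119. ]
scene obj_blue 0.66 203 [466. 247.]
```

Request:
apply_moves:
  motion:
    - [0.2,[0.0123,-0.0166,0],0]
    - [0.2,[0.0123,-0.0166,0],0]
    - [0.2,[0.0123,-0.0166,0],0]
    - [0.2,[0.0123,-0.0166,0],0]
    - [0.2,[0.0123,-0.0166,0],0]
    - [0.2,[0.0123,-0.0166,0],0]
    - [0.2,[0,0,0],0]
    - [0.2,[0,0,0],0]

```text
t: 11.02
tcp_pos: [495.2, 93.9, 154.7]
eef_rot: [0.0, 0.681, 0.733, 0.0]
force: [0.4, -0.1, -0.3]
finger_gap: 68.7
finger_force: 0.0
```

```bash
python3 w.py obj_yellow 0
```

```text
t 11.0167 tcp [495.2  93.9 154.7] gap 68.67292891916473 x [-0.073  0.997  0.   ] z [ 0.001  0.    -1.   ] q [ 0.19  0.24 -0.21  1.12 -0.    1.68]
obj_yellow 0.62 862 [249. 184.] (np.int64(234), np.int64(166), np.int64(264), np.int64(201)) world [497.5  91.7] tool [-2.3  2. ]
obj_yellow 0.25 151 [314. 294.] (np.int64(309), np.int64(283), np.int64(320), np.int64(304)) world [588.7 -46.9] tool [-147.2   82.8]
```

Request:
apply_moves:
  motion:
    - [0.2,[-0.0018,0.0015,0.02],0]
    - [0.2,[0,0,0.02],0]
    - [0.2,[0,0,0.02],0]
    - [0.2,[0,0,0.02],0]
    - [0.2,[0,0,0.02],0]
    - [0.2,[0,0,0.02],0]
    - [0.2,[0,0,0.015],0]
    - [0.2,[0,0,0.008],0]
    - [0.2,[0,0,0.004],0]
    - [0.2,[0,0,0],0]
    - [1,[0,0,0],0]
    - [1,[0,0,0],0]
    - [1,[0,0,0],0]
    - [1,[0,0,0],0]
    - [1,[0,0,0],0]
    - [1,[0,0,0],0]
    - [1,[0,0,0],0]
    - [1,[0,0,0],0]

```text
t: 12.62
tcp_pos: [497.8, 91.8, 8.3]
eef_rot: [0.001, 0.681, 0.732, 0.001]
force: [-0.8, 0.2, 6.5]
finger_gap: 28.7
finger_force: 39.2
```

Request:
apply_moves:
  motion:
    - [1,[0,0,-0.01],0]
    - [1,[0,0,-0.02],0]
    - [1,[0,0,-0.02],0]
    - [1,[0,0,-0.02],0]
    - [1,[0,0,-0.02],0]
    - [1,[0,0,-0.015],0]
    - [1,[-0.0184,0.0122,0],0]
    - [1,[-0.0184,0.0122,0],0]
    - [1,[-0.0184,0.0122,0],0]
    - [1,[-0.0184,0.0122,0],0]
    - [1,[-0.0184,0.0122,0],0]
    - [1,[-0.0184,0.0122,0],0]
    - [1,[-0.0184,0.0122,0],0]
    - [1,[-0.0186,0.0119,0],0]
    - [1,[0,0,0],0]
    - [1,[0,0,0],0]

```text
t: 13.95
tcp_pos: [605.0, -49.0, 112.6]
eef_rot: [-0.0, 0.682, 0.732, 0.0]
force: [-0.8, 0.6, -1.5]
finger_gap: 29.0
finger_force: 39.8
```

```bash
python3 w.py pad_a 8
```

```text
t 13.95 tcp [605.  -49.  112.6] gap 29.030512122142035 x [-0.07   0.998  0.   ] z [-0.  0. -1.] q [-0.08  0.44 -0.03  1.1   0.    1.42]
pad_a 0.96 1656 [249. 188.] (np.int64(226), np.int64(165), np.int64(272), np.int64(210)) world [606.8 -48.2] tool [0.6 1.8]
pad_a 0.9 987 [249. 313.] (np.int64(230), np.int64(298), np.int64(269), np.int64(327)) world [ 617.4 -197.3] tool [-148.8    1.9]
pad_a 0.86 1037 [250. 105.] (np.int64(224), np.int64(79), np.int64(275), np.int64(133)) world [602.1  27.5] tool [76.6  2.5]
```

Request:
apply_moves:
  motion:
    - [1,[0.0008,0.0008,0.01],0]
    - [1,[0,0,0.02],0]
    - [1,[0,0,0.02],0]
    - [1,[0,0,0.02],0]
    - [1,[0,0,0.01],0]
    - [1,[0,0,0.004],0]
    - [1,[0,0,0.003],0]
    - [1,[0,0,0.002],0]
    - [1,[0,0,0.0015],0]
    - [1,[0,0,0.001],0]
    - [1,[0,0,0.0005],0]
    - [1,[0,0,0],0]
    - [1,[0,0,0],0]

```text
t: 15.13
tcp_pos: [605.8, -47.5, 20.6]
eef_rot: [0.0, 0.681, 0.732, 0.0]
force: [-0.1, -0.2, -1.2]
finger_gap: 29.2
finger_force: 39.7
```

Request:
apply_moves:
  motion:
    - [1,[-0.0004,0,0.0005],0]
    - [1,[0,0,0.0004],0]
    - [1,[0,0,0],0]
    - [1,[0,0,0],0]

```text
t: 15.47
tcp_pos: [605.9, -47.7, 20.3]
eef_rot: [0.0, 0.681, 0.732, 0.0]
force: [-2.0, 0.9, 6.6]
finger_gap: 29.1
finger_force: 40.5
```

Request:
apply_moves:
  motion:
    - [0.2,[0,0,0],0]
    - [0.2,[0,0,0],0]
    - [0.2,[0,0,0],0]
    - [0.2,[0,0,0],0]
    - [0.2,[0,0,0],0]
    - [0.2,[0,0,-0.01],0]
    - [0.2,[0,0,-0.02],0]
    - [0.2,[0,0,-0.03],0]
    - [0.2,[0,0,-0.03],0]
    - [0.2,[0,0,-0.03],0]
    - [0.2,[0,0,-0.02],0]
    - [0.2,[0,0,0],0]
    - [0.2,[0,0,0],0]

```text
t: 16.55
tcp_pos: [606.4, -47.9, 161.2]
eef_rot: [0.001, 0.681, 0.732, 0.001]
force: [-0.1, 0.1, -0.7]
finger_gap: 68.0
finger_force: 0.0
```

```bash
python3 w.py obj_yellow 12; python3 w.py pad_a 8
```

```text
t 16.55 tcp [606.4 -47.9 161.2] gap 68.00551318483733 x [-0.072  0.997 -0.   ] z [ 0.003 -0.    -1.   ] q [-0.08  0.41  0.05  1.21  0.    1.42]
obj_yellow 0.89 856 [248. 183.] (np.int64(234), np.int64(165), np.int64(262), np.int64(200)) world [607.  -48.2] tool [-0.2  0.1]
t 16.65 tcp [605.1 -47.8 158.8] gap 68.171387343808 x [-0.072  0.997  0.   ] z [-0.001  0.    -1.   ] q [-0.08  0.41  0.05  1.21  0.    1.42]
pad_a 0.74 886 [249. 288.] (np.int64(231), np.int64(272), np.int64(266), np.int64(303)) world [ 617.1 -198.2] tool [-150.9    1.3]
pad_a 0.64 441 [249. 168.] (np.int64(230), np.int64(157), np.int64(268), np.int64(185)) world [605.6 -38.8] tool [8.9 1.3]
pad_a 0.58 1017 [249. 236.] (np.int64(231), np.int64(219), np.int64(267), np.int64(254)) world [ 612.1 -123.4] tool [-76.    1.7]
pad_a 0.56 842 [248. 108.] (np.int64(227), np.int64(85), np.int64(271), np.int64(130)) world [600.2  26.2] tool [74.1  0.6]
```

Request:
apply_moves:
  motion:
    - [0.2,[-0.0088,-0.0211,0],0]
    - [0.2,[-0.0088,-0.0211,0],0]
    - [0.2,[-0.0088,-0.0211,0],0]
    - [0.2,[-0.0088,-0.0211,0],0]
    - [0.2,[-0.0088,-0.0211,0],0]
    - [0.2,[-0.0088,-0.0211,0],0]
    - [0.2,[-0.0088,-0.0211,0],0]
    - [0.2,[0,0,0],0]
    - [0.2,[0,0,0],0]

```text
t: 17.5
tcp_pos: [461.8, -120.2, 159.0]
eef_rot: [-0.001, 0.682, 0.732, -0.0]
force: [-0.0, 0.9, 1.3]
finger_gap: 68.4
finger_force: 0.0
```

```bash
python3 w.py obj_green 0
```

```text
t 17.5 tcp [ 461.8 -120.2  159. ] gap 68.35191479142435 x [-0.071  0.998  0.   ] z [-0.001  0.    -1.   ] q [-0.25  0.2  -0.26  1.12  0.    1.25]
obj_green 0.77 977 [250. 184.] (np.int64(235), np.int64(164), np.int64(265), np.int64(202)) world [ 464.4 -121.4] tool [-1.5  2.7]
```

Request:
apply_moves:
  motion:
    - [0.2,[-0.0012,0.0022,0.02],0]
    - [0.2,[0,0,0.02],0]
    - [0.2,[0,0,0.02],0]
    - [0.2,[0,0,0.02],0]
    - [0.2,[0,0,0.02],0]
    - [0.2,[0,0,0.02],0]
    - [0.2,[0,0,0.012],0]
    - [0.2,[0,0,0.008],0]
    - [0.2,[0,0,0.004],0]
    - [0.2,[0,0,0],0]
    - [1,[0,0,0],0]
    - [1,[0,0,0],0]
    - [1,[0,0,0],0]
    - [1,[0,0,0],0]
    - [1,[0,0,0],0]
    - [1,[0,0,0],0]
    - [1,[0,0,0],0]
    - [1,[0,0,0],0]

```text
t: 19.1
tcp_pos: [465.5, -121.1, 16.2]
eef_rot: [0.001, 0.681, 0.732, 0.0]
force: [-1.6, 0.6, 6.1]
finger_gap: 28.9
finger_force: 39.2
```

Request:
apply_moves:
  motion:
    - [1,[0,0,-0.01],0]
    - [1,[0,0,-0.02],0]
    - [1,[0,0,-0.02],0]
    - [1,[0,0,-0.02],0]
    - [1,[0,0,-0.02],0]
    - [1,[0,0,-0.01],0]
    - [1,[-0.0015,0.0182,0],0]
    - [1,[-0.0015,0.0182,0],0]
    - [1,[-0.0015,0.0182,0],0]
    - [1,[-0.0015,0.0182,0],0]
    - [1,[-0.0015,0.0182,0],0]
    - [1,[-0.0015,0.0182,0],0]
    - [1,[-0.0015,0.0182,0],0]
    - [1,[-0.0015,0.0182,0],0]
    - [1,[0,0,0],0]
    - [1,[0,0,0],0]

```text
t: 20.43
tcp_pos: [611.4, -122.4, 115.0]
eef_rot: [-0.0, 0.681, 0.732, -0.0]
force: [-0.4, 0.7, -1.1]
finger_gap: 29.0
finger_force: 40.0
```

```bash
python3 w.py pad_a 8
```

```text
t 20.4333 tcp [ 611.4 -122.4  115. ] gap 29.039786124921445 x [-0.072  0.997  0.   ] z [-0.001  0.    -1.   ] q [-0.2   0.46  0.02  1.13  0.    1.3 ]
pad_a 0.96 1671 [248. 188.] (np.int64(225), np.int64(166), np.int64(271), np.int64(210)) world [ 612.  -122.9] tool [-0.6  0.7]
pad_a 0.83 1052 [249.  24.] (np.int64(221), np.int64(0), np.int64(277), np.int64(42)) world [602.7  16.7] tool [139.3   1.4]
pad_a 0.76 745 [248. 107.] (np.int64(223), np.int64(81), np.int64(274), np.int64(134)) world [606.6 -47.8] tool [74.7  0.7]
```

Request:
apply_moves:
  motion:
    - [1,[-0.0004,0,0.01],0]
    - [1,[0,0,0.02],0]
    - [1,[0,0,0.02],0]
    - [1,[0,0,0.02],0]
    - [1,[0,0,0.007],0]
    - [1,[0,0,0.003],0]
    - [1,[0,0,0.002],0]
    - [1,[0,0,0.002],0]
    - [1,[0,0,0.001],0]
    - [1,[0,0,0.001],0]
    - [1,[0,0,0],0]
    - [1,[0,0,0],0]

```text
t: 21.53
tcp_pos: [611.4, -122.9, 29.8]
eef_rot: [0.0, 0.681, 0.732, 0.0]
force: [-0.7, -0.2, -1.5]
finger_gap: 29.0
finger_force: 39.9
```

Request:
apply_moves:
  motion:
    - [1,[0,0,0.0008],0]
    - [1,[0,0,0.0005],0]
    - [1,[0,0,0.0004],0]
    - [1,[0,0,0],0]
    - [1,[0,0,0],0]

```text
t: 21.95
tcp_pos: [611.3, -122.8, 28.2]
eef_rot: [0.0, 0.681, 0.732, 0.0]
force: [-2.6, 0.7, 6.3]
finger_gap: 29.3
finger_force: 40.5
```

Request:
apply_moves:
  motion:
    - [0.2,[0,0,0],0]
    - [0.2,[0,0,0],0]
    - [0.2,[0,0,0],0]
    - [0.2,[0,0,0],0]
    - [0.2,[0,0,0],0]
    - [0.2,[0,0,-0.01],0]
    - [0.2,[0,0,-0.02],0]
    - [0.2,[0,0,-0.03],0]
    - [0.2,[0,0,-0.03],0]
    - [0.2,[0,0,-0.03],0]
    - [0.2,[0,0,-0.02],0]
    - [0.2,[0,0,0],0]
    - [0.2,[0,0,0],0]

```text
t: 23.03
tcp_pos: [611.9, -123.0, 169.7]
eef_rot: [0.001, 0.681, 0.732, 0.001]
force: [0.6, -0.2, -0.7]
finger_gap: 68.0
finger_force: 0.0
```

```bash
python3 w.py obj_green 12
```

```text
t 23.0333 tcp [ 611.9 -123.   169.7] gap 68.02883881655353 x [-0.072  0.997 -0.001] z [ 0.003 -0.001 -1.   ] q [-0.2   0.43  0.11  1.25  0.    1.3 ]
obj_green 0.96 1004 [247. 182.] (np.int64(232), np.int64(163), np.int64(262), np.int64(201)) world [ 612.1 -122.4] tool [ 0.7 -0.3]
```

Request:
apply_moves:
  motion:
    - [0.2,[0.0249,-0.0078,0],0]
    - [0.2,[0.0249,-0.0078,0],0]
    - [0.2,[0.0249,-0.0078,0],0]
    - [0.2,[0.0249,-0.0078,0],0]
    - [0.2,[0.0249,-0.0078,0],0]
    - [0.2,[0.0249,-0.0078,0],0]
    - [0.2,[0.0249,-0.0078,0],0]
    - [0.2,[0.0249,-0.0078,0],0]
    - [0.2,[0.0249,-0.0078,0],0]
    - [0.2,[0.0249,-0.0078,0],0]
    - [0.2,[0.0249,-0.0078,0],0]
    - [0.2,[0.0249,-0.0078,0],0]
    - [0.2,[0.0249,-0.0078,0],0]
    - [0.2,[0.0249,-0.0078,0],0]
    - [0.2,[0.0249,-0.0079,0],0]
    - [0.2,[0,0,0],0]
    - [0.2,[0,0,0],0]
    - [0.2,[0,0,0],0]

```text
t: 24.63
tcp_pos: [467.0, 240.9, 166.9]
eef_rot: [-0.0, 0.681, 0.732, -0.001]
force: [-0.1, -0.0, 0.3]
finger_gap: 68.8
finger_force: 0.0
```

```bash
python3 w.py obj_blue 0
```

```text
t 24.6333 tcp [467.  240.9 166.9] gap 68.75802070814463 x [-0.073  0.997 -0.001] z [-0.002 -0.001 -1.   ] q [ 0.48  0.27 -0.14  1.16 -0.    1.97]
obj_blue 0.69 1039 [250. 184.] (np.int64(235), np.int64(162), np.int64(265), np.int64(204)) world [469.7 240. ] tool [-1.   2.9]
```

Descend to about z = 22 and grip.

Request:
apply_moves:
  motion:
    - [0.2,[-0.0008,0.0022,0.02],0]
    - [0.2,[0,0,0.02],0]
    - [0.2,[0,0,0.02],0]
    - [0.2,[0,0,0.02],0]
    - [0.2,[0,0,0.02],0]
    - [0.2,[0,0,0.02],0]
    - [0.2,[0,0,0.013],0]
    - [0.2,[0,0,0.008],0]
    - [0.2,[0,0,0.004],0]
    - [0.2,[0,0,0],0]
    - [1,[0,0,0],0]
    - [1,[0,0,0],0]
    - [1,[0,0,0],0]
    - [1,[0,0,0],0]
    - [1,[0,0,0],0]
    - [1,[0,0,0],0]
    - [1,[0,0,0],0]
    - [1,[0,0,0],0]

```text
t: 26.23
tcp_pos: [470.1, 240.9, 23.6]
eef_rot: [0.0, 0.681, 0.732, 0.001]
force: [-1.8, -0.2, 6.7]
finger_gap: 29.2
finger_force: 39.1
```

Request:
apply_moves:
  motion:
    - [1,[0,0,-0.01],0]
    - [1,[0,0,-0.02],0]
    - [1,[0,0,-0.02],0]
    - [1,[0,0,-0.02],0]
    - [1,[0,0,-0.02],0]
    - [1,[0,0,-0.02],0]
    - [1,[0,0,-0.01],0]

```text
t: 26.82
tcp_pos: [470.5, 241.0, 145.7]
eef_rot: [0.0, 0.681, 0.732, 0.001]
force: [0.6, 0.5, -2.0]
finger_gap: 29.0
finger_force: 39.6
```

Request:
apply_moves:
  motion:
    - [1,[-0.0248,0.0064,0],0]
    - [1,[-0.0248,0.0064,0],0]
    - [1,[-0.0248,0.0064,0],0]
    - [1,[-0.0248,0.0064,0],0]
    - [1,[-0.0248,0.0064,0],0]
    - [1,[-0.0248,0.0064,0],0]
    - [1,[-0.0248,0.0064,0],0]
    - [1,[-0.0248,0.0064,0],0]
    - [1,[-0.0248,0.0064,0],0]
    - [1,[-0.0248,0.0064,0],0]
    - [1,[-0.0248,0.0064,0],0]
    - [1,[-0.0248,0.0064,0],0]
    - [1,[-0.0248,0.0064,0],0]
    - [1,[-0.0248,0.0064,0],0]
    - [1,[-0.0248,0.0064,0],0]
    - [1,[-0.0248,0.0064,0],0]
    - [1,[-0.0248,0.0064,0],0]
    - [1,[-0.0248,0.0064,0],0]
    - [1,[0,0,0],0]
    - [1,[0,0,0],0]

```text
t: 28.48
tcp_pos: [616.5, -197.4, 142.0]
eef_rot: [-0.001, 0.682, 0.731, -0.0]
force: [0.4, 0.9, -0.9]
finger_gap: 29.1
finger_force: 39.7
```

```bash
python3 w.py pad_a 8
```

```text
t 28.4833 tcp [ 616.5 -197.4  142. ] gap 29.050651860655698 x [-0.07   0.998  0.001] z [-0.001  0.    -1.   ] q [-0.31  0.49  0.13  1.22  0.    1.19]
pad_a 0.84 1368 [248. 181.] (np.int64(228), np.int64(161), np.int64(269), np.int64(201)) world [ 617.3 -198.3] tool [-1.   0.9]
pad_a 0.65 902 [248.  32.] (np.int64(223), np.int64(5), np.int64(273), np.int64(49)) world [607.7 -57.4] tool [140.2   1.1]
pad_a 0.55 544 [248. 107.] (np.int64(226), np.int64(84), np.int64(271), np.int64(131)) world [ 612.2 -122.4] tool [75.1  1.1]
```

Request:
apply_moves:
  motion:
    - [1,[-0.0004,0,0.01],0]
    - [1,[0,0,0.02],0]
    - [1,[0,0,0.02],0]
    - [1,[0,0,0.02],0]
    - [1,[0,0,0.02],0]
    - [1,[0,0,0.007],0]
    - [1,[0,0,0.003],0]
    - [1,[0,0,0.002],0]
    - [1,[0,0,0.002],0]
    - [1,[0,0,0.001],0]
    - [1,[0,0,0],0]
    - [1,[0,0,0],0]

```text
t: 29.58
tcp_pos: [617.2, -196.8, 38.4]
eef_rot: [0.0, 0.681, 0.732, 0.0]
force: [0.4, -0.4, -1.4]
finger_gap: 29.0
finger_force: 39.7
```

Request:
apply_moves:
  motion:
    - [1,[-0.0005,-0.0003,0.001],0]
    - [1,[0,0,0.0007],0]
    - [1,[0,0,0.0005],0]
    - [1,[0,0,0.0005],0]
    - [1,[0,0,0],0]
    - [1,[0,0,0],0]

```text
t: 30.08
tcp_pos: [616.6, -197.4, 35.7]
eef_rot: [0.0, 0.681, 0.732, 0.0]
force: [-2.3, 0.3, 4.8]
finger_gap: 29.0
finger_force: 40.3
```

Request:
apply_moves:
  motion:
    - [0.2,[0,0,0],0]
    - [0.2,[0,0,0],0]
    - [0.2,[0,0,0],0]
    - [0.2,[0,0,0],0]
    - [0.2,[0,0,0],0]
    - [0.2,[0,0,-0.01],0]
    - [0.2,[0,0,-0.02],0]
    - [0.2,[0,0,-0.03],0]
    - [0.2,[0,0,-0.03],0]
    - [0.2,[0,0,-0.03],0]
    - [0.2,[0,0,-0.02],0]
    - [0.2,[0,0,0],0]
    - [0.2,[0,0,0],0]

```text
t: 31.17
tcp_pos: [617.3, -197.5, 177.0]
eef_rot: [0.001, 0.681, 0.732, 0.001]
force: [-0.1, -0.4, -0.1]
finger_gap: 68.3
finger_force: 0.0
```

```bash
python3 w.py obj_blue 12
```

```text
t 31.1667 tcp [ 617.3 -197.5  177. ] gap 68.33733241206181 x [-0.072  0.997 -0.001] z [ 0.003 -0.001 -1.   ] q [-0.31  0.47  0.19  1.29  0.    1.19]
obj_blue 0.77 1092 [247. 184.] (np.int64(232), np.int64(162), np.int64(262), np.int64(204)) world [ 617.4 -198.2] tool [-0.5 -0.4]
```

Request:
apply_moves:
  motion:
    - [0.2,[0,-0.025,-0.01],0]
    - [0.2,[0,-0.025,-0.01],0]
    - [0.2,[0,-0.025,-0.01],0]
    - [0.2,[-0.01,-0.025,0],0]
    - [0.2,[-0.02,-0.025,0],0]
    - [0.2,[-0.02,-0.025,0],0]
    - [0.2,[-0.02,-0.025,0],0]
    - [0.2,[-0.02,-0.025,0],0]
    - [0.2,[-0.02,-0.025,0],0]
    - [0.2,[-0.02,0,0],0]
    - [0.2,[-0.02,0,0],0]
    - [0.2,[0,0,0],0]
    - [0.2,[0,0,0],0]

```text
t: 32.35
tcp_pos: [402.1, -363.3, 203.6]
eef_rot: [-0.001, 0.682, 0.732, 0.0]
force: [-0.8, 0.3, -0.2]
finger_gap: 68.1
finger_force: 0.0
```

Run:
```python
from h import *
for c in("top","scene"):
    im=bot.get_image(c); m,V=view(c)
    cv2.imwrite(f"pics/{c}1.png",im[:,:,::-1])
    for n in H:
        r=bot.outline_of(c,n)
        if r:
            ys,xs=np.nonzero(r[0]["pixels"]); xy=np.array([xs.mean(),ys.mean()])
            print(c,n,r[0]["confidence"],len(xs),locate(cyl(H[n]),12,xy,m,V,back(xy,12,m,V)[:2]).round(1))
a=cv2.imread("pics/top1.png")[100:290,160:420];b=cv2.imread("pics/scene1.png")[130:320,100:360]
cv2.imwrite("pics/fin.png",np.vstack([cv2.resize(x,None,fx=1.57,fy=1.57,interpolation=2) for x in(a,b)]))
```

```text
top obj_red 0.75 237 [599.6  28.5]
top obj_yellow 0.82 236 [604.1 -46.5]
top obj_green 0.6 362 [588.5  93.2]
top obj_blue 0.55 384 [ 615.2 -197. ]
scene obj_red 0.58 188 [600.3  35.4]
scene obj_yellow 0.63 253 [606.1 -46.3]
scene obj_green 0.85 300 [ 610.3 -120.6]
scene obj_blue 0.76 349 [ 616.4 -196.1]
```

View pics/fin.png

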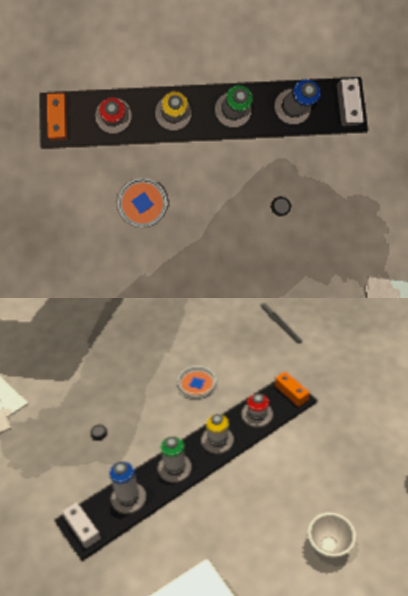

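Both crops show all four standing on their pads, running from the orange block: red (112,112), yellow (175,108), green (238,100) and blue (302,97) in the top crop. The dish has not been touched, at (142,203). Handing in.

```bash
python3 -c "
from station import bot
print(bot.job_done())"
```

```text
the job is handed in; nothing more can be done
None
```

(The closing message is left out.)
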